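# Start the run-in test of a display module

### The job

Give the finished three-digit display module its run-in: lay it gently, digits up, on the bed of the tester between the guide rails with its contact tongue towards the contact block, then push the contact slide by its grip all the way to its end stop so that the tongue is driven into the block. Only then wind the spring timer clockwise, in as many turns of the hand as it takes, until it stops. Do not drop or slam the module, and leave the other things on the bench where they are.

Things in the scene. Friction and masses are not known exactly. Their poses are not given: they have to be found in the camera images.
- tester: Run-in tester, fixed: grey console 210 mm (x) by 300 mm (y), flat top panel 55 mm above the bench. Origin: centre of its underside; x points away from the robot, y left (yaw within 0.2 rad). In its rear half a bed runs along y (point bed): contact slide at the right end, contact block (point slot) at the left end. The timer is at the front left of the panel.
- bed (a point): Point on the panel, on the bed's centre line, over which the module's origin belongs when it is laid in (15 mm to either side along y will do). Axes as the tester. The bed is the panel between two aluminium guide rails along y, 6 mm high, 70 mm apart (76 mm at the bevelled top), from y = -145 to +85 mm of this point.
- slot (a point): On the panel, middle of the foot of the contact block's face, 85 mm along +y from point bed; axes as the tester. The black block is 30 mm high, 90 mm wide; its slot, open to -y, is 52 mm wide, 10 mm high and 30 mm deep. The board's shoulders stop at this face; with the slide home they are within 2 mm of it and the tongue tip 14 to 16 mm inside.
- module: Finished three-digit display module, loose, about 0.16 kg, digits up: green board 62 (x) by 100 (y) by 3 mm, on it a white housing with dark face, 60 mm wide, y -50 to +45 mm, top at 27 mm. Origin: centre of the underside of the 62 by 100 board; z up, y to the tongue. Grasp across the 60 mm width, fingertips 7 mm or more above its underside. Starts left of the tester, yaw within 0.5 rad.
- tongue (a point): Middle of the tip of the module's contact tongue (40 mm wide, 16 mm long, 3 mm thick, sticking out of the board's +y end), 66 mm along +y from the module's origin, 1.5 mm above its underside; axes as the module.
- slide (a joint): Travel of the contact slide in m: 0 fully back (right), 0.070 at its end stop (home, left, towards the contact block). Starts between 0 and 0.02, has about 4 N friction and stays where it is left. Its push face, 17 mm ahead (+y) of the grip's centre, pushes a module lying in the bed along.
- slide_grip (a point): Centre of the contact slide's black grip, a cross bar 64 mm (x) by 14 mm (y) by 24 mm high, 54 mm above the panel (bar from 42 to 66 mm). Axes as the tester: the slide moves along +y. Under the bar a narrow stem and a shoe 64 by 34 mm, 20 mm high. At travel 0 it is 103.5 mm along -y from point bed.
- timer (a joint): Angle of the spring-wound timer in rad: 0 run down, 2.8 at the winding stop; grows as it is turned clockwise seen from above. Starts between 0 and 0.3. Winding takes 0.06 to 0.1 N m; it stays where it is left (its running down cannot be noticed in a minute).
- timer_grip (a point): On the timer's upright axis, in the middle of its black winding bar: 58 mm long along this point's x, 14 mm wide along y, from 14 to 42 mm above the panel; this point is 32 mm above it. Under the bar a round skirt of 26 mm radius. It turns with the bar; at angle 0 its x is the tester's x. It stands at tester x = -55, y = +78 mm.
- single: Bystander, loose: single-digit board without a tongue, 62 by 62 mm, 19 mm high; origin at the centre of its underside. It and the module lie at two places left of the tester, either way round. Leave it.
- spool: Bystander, loose: solder wire spool standing on end, 60 mm diameter, 50 mm high; origin at the centre of its underside. Leave it.
- bottle: Bystander, loose: white dispensing bottle, 56 mm diameter, 140 mm high; origin at the centre of its underside. Leave it.
Things that resemble listed ones, but are neither listed nor needed, are in the scene too. What is shaped like the module but red is not meant.

How it is judged (in metres and radians):
On the way, in this order (a step that is already met when the one before it is completed fails the run):
1. the module lies flat on the bed between the rails, tongue towards the contact block, let go (x of tongue in the frame of tester between 0.036 and 0.054 m and z of module in the frame of tester between 0.051 and 0.059 m and angle between module's own z axis and vertical below 0.05 rad and y of tongue in the frame of tester above 0.04 m and contact force between the fingers and module below 0.5 N), for 0.2 s.
2. the slide is at its end stop and the module's tongue is home in the contact block (x of tongue in the frame of tester between 0.036 and 0.054 m and z of module in the frame of tester between 0.051 and 0.059 m and angle between module's own z axis and vertical below 0.05 rad and y of tongue in the frame of tester above 0.106 m and value of joint slide above 0.0675 m), for 0.2 s.
3. the timer is wound to its stop (value of joint timer above 2.65 rad), for 0.2 s.
At the end, for the whole second after the job is handed in: The module lies flat on the bed (within 4 mm, tilt under 0.05 rad, tongue within 9 mm of the centre line), at rest and let go, tongue tip beyond 106 mm in the tester's y; slide within 2.5 mm of its end stop (over 0.0675), timer within 0.15 rad of its stop (over 2.65) (all of step 2 and value of joint timer above 2.65 rad and contact force between the fingers and module below 0.5 N and linear speed of module below 0.02 m/s); the robot touches nothing.
It fails at once if the timer is wound (past 0.7 rad) while the slide is not home (value of joint timer above 0.7 rad and value of joint slide below 0.0665 m).
It fails at once if the module is dropped: it falls from more than about 20 mm (over 0.6 m/s and not held) (linear speed of module above 0.6 m/s and contact force between the fingers and module below 0.5 N).
It fails at once if the module is slammed or jammed onto the tester (over 60 N) (contact force between module and tester above 60 N).
It fails at once if a bystander is moved by more than 30 mm (distance of any of single, spool, bottle from where it was at the start of the episode above 0.03 m).
It also fails if it takes over 69 s, if anything falls off the work surface, if the arm or the gripper's body presses on something with over 40 N, if the wrist force passes 120 N, or if a joint passes its speed limit or range.

### The arm

A 6-joint arm with a two-finger parallel gripper is mounted at the origin on the work surface. World frame = base frame: x ahead of the robot, y to its left, z up, the work surface at z = 0. Lengths are in mm, angles in rad, forces in N, time in s.
With the tool pointing down it reaches from about 425 to 950 mm from the base axis. Payload 3.5 kg.
Tool frame: the origin (TCP) lies midway between the tips of the shut fingers; the grasp point (between the pads) lies bot.grasp_offset behind it (bot.grasp_offset is the distance from the TCP to the grasp point, in mm); z points along the fingers, y is the line along which they close (so a half turn about z gives the same grasp; the last joint's range is limited). The gripper opens to 85 mm and grips with 20 to 120 N. Pads are 22 mm wide; open, the fingers measure 114 mm over their backs; the gripper's body (76 mm by 85 mm) begins 54 mm behind the grasp point. The pads swing forward as they close: fully open they stand 13 mm farther back than shut.
Start: joints at [1.061, 0.286, 1.577, -0, 1.279, -0.15], TCP at [237.622, 631.777, 231.325] pointing down, gripper open.
Joint ranges: [-2.77, 2.77], [-0.9, 2.22], [0.21, 2.48], [-1.53, 4.67], [0.24, 2.81], [-2.84, 2.84]. Speed limits (rad/s): [2.79, 2.79, 3.14, 3.14, 3.14, 3.14].

### API

Orientations are given as a unit quaternion [x, y, z, w].
In Python, from rig import bot gives the robot as it stands. The module is installed in compiled form; this text tells all that it offers.
- The arm moves only by the shell command python3 -m jog 'ROWS' [FORCE]. ROWS is JSON, a list of rows, each an object with "fingers": the opening in per cent of the stroke, from 0 (shut) to 100 (fully open); "translation": the shift along the tool's x, y, z in units of 40 mm (1.0 is 40 mm), a list of three; "yaw": the turn about the tool's z in units of 8 degrees (1.0 is 8 degrees). In form: [{"fingers": fingers, "translation": [tx, ty, tz], "yaw": yaw}, ...]. A call has 1 to 12 rows; each row shifts and turns the commanded pose from where the row before left it, along the tool's axes as they then stand; what a row does not reach is not made up. A row lasts 1/10 s, in which the tool goes at most 50 mm and 8.59 degrees, less where a joint would pass 70% of its speed; a pose out of reach is approached as far as the arm can. A call is refused whole if a number of a shift passes 1 or a number of a turn 1, either way. A call with a gripper value outside its range is refused whole. The fingers move at their own pace and stop on an object; FORCE is the grip in N (left out, the last holds). Time passes only in rows, so rows that do not move let the fingers close. It gives the time, the measured TCP pose, the force, the opening and the grip force at its end, in the units of the state.
- bot.state(): the state, without advancing time (a new reading comes with each control period).
- bot.camera(name): name is "scene" or "top" or "wrist"; returns a dict with "img" (420x560x3 uint8, red, green, blue), "range_z" (420x560 float32, mm along the optical axis (not along the pixel's ray), 0 where there is no reading), "K" (3x3 intrinsics, pixels), "dist_coeffs" ([k1, k2, p1, p2, k3] as OpenCV has them; the pictures are not rectified), "cam_to_world" (4x4, takes a point from camera to world coordinates). Camera axes: x right, y up, looking along -z (the intrinsics and any distortion apply to the point x, -y, -z); pixel columns grow to the right and rows downward; lengths in mm; the calibration is good to about 2 mm. A picture is of the moment at which its call begins.
- bot.sign_off(): hands the job in; it is judged then, once.
The state is a dict: "time_s": time; "q": joint angles; "qvel": joint speeds; "joint_efforts": joint torques, N m; "tool_pos": TCP position; "tool_rot": TCP orientation; "force": force on the tool from outside, world axes, zero at the start; "torque": the same for the moment, N m; "gripper_width": opening from 0.0 (shut) to 1.0 (fully open); "grasp_force": force on a finger pad.
Only numpy, scipy, OpenCV 4.12 (cv2) and the standard library are available. Lean on these libraries where they do the work, as an engineer would, in place of code of your own. Each camera call takes 0.05 s, during which the arm holds its last target. There are 200 camera calls.

## Working session

There is one attempt and no reset: what is moved stays moved. The work goes in short steps, Python scripts to look and compute and a shell command to move; the robot and the scene stay as the last step left them, time stands still between calls to the robot, and variables do not carry over. Pictures are saved under pics/ and viewed, at most 10 in all, crops included, and the job is handed in when it is done.

```bash
mkdir -p pics
cat > h.py <<'E'
import numpy as np, cv2
from rig import bot
from scipy.spatial.transform import Rotation as R
def cloud(c):
    h,w=c["range_z"].shape; u,v=np.meshgrid(np.arange(w),np.arange(h))
    p=cv2.undistortPoints(np.stack([u,v],-1).reshape(-1,1,2).astype(np.float64),c["K"],np.array(c["dist_coeffs"],float)).reshape(h,w,2)
    z=c["range_z"]; P=np.stack([p[...,0]*z,-p[...,1]*z,-z,np.ones_like(z)],-1)
    W=(P@np.array(c["cam_to_world"]).T)[...,:3]; W[z==0]=np.nan
    return W
def grab(name,tag):
    c=bot.camera(name); cv2.imwrite(f"pics/{tag}.png",c["img"][...,::-1]); W=cloud(c); np.savez(f"{tag}.npz",W=W,img=c["img"]); return c,W
E
python3 - <<'E'
from h import *
for n in("top","scene"):
    c,W=grab(n,n+"0"); print(n,np.array(c["cam_to_world"]).round(2).tolist(),np.array(c["K"])[0,0])
s=bot.state(); print({k:np.round(v,3).tolist() for k,v in s.items()}, bot.grasp_offset, R.from_quat(s["tool_rot"]).as_matrix().round(3))
E
```

```text
top [[-0.02, 0.99, -0.12, 351.61], [-1.0, -0.02, -0.03, -18.26], [-0.03, 0.12, 0.99, 1444.79], [0.0, 0.0, 0.0, 1.0]] 538.1998038840374
scene [[0.78, -0.34, 0.52, 1123.84], [0.62, 0.43, -0.65, -753.3], [-0.01, 0.84, 0.55, 724.97], [0.0, 0.0, 0.0, 1.0]] 460.6210885230345
{'time_s': 0.1, 'q': [1.061, 0.287, 1.578, -0.0, 1.279, -0.15], 'qvel': [-0.001, -0.001, -0.002, -0.0, -0.0, -0.0], 'joint_efforts': [-0.0, -40.729, -29.37, -0.0, 0.003, 0.0], 'tool_pos': [237.351, 631.257, 230.062], 'tool_rot': [0.179, 0.984, -0.001, -0.0], 'force': [0.365, 1.06, 0.041], 'torque': [0.064, -0.032, 0.038], 'grasp_force': 0.0, 'gripper_width': 1.0} 18.700000000000003 [[-0.936  0.352 -0.001]
 [ 0.352  0.936 -0.002]
 [ 0.    -0.002 -1.   ]]
```

View pics/top0.png

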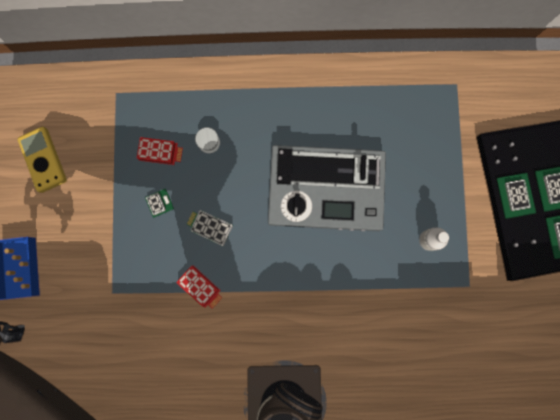

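The top view shows the tester with its timer at (296,206) and its slide grip at (365,168). Three things are shaped like the module: red at (158,150), red at (198,287), and white/dark with a gold tongue at (212,228), which is the likely one because it isn't red. The single is at (158,203). I'll confirm in an enlarged crop.

Run:
```python
from h import *
a=cv2.imread("pics/top0.png")
A=cv2.resize(a[130:310,130:260],None,fx=3,fy=3,interpolation=cv2.INTER_CUBIC)
B=cv2.resize(a[140:240,262:392],None,fx=3,fy=3,interpolation=cv2.INTER_CUBIC)
B=cv2.copyMakeBorder(B,0,A.shape[0]-B.shape[0],0,0,cv2.BORDER_CONSTANT)
cv2.imwrite("pics/crop0.png",np.hstack([A,B]))
W=np.load("top0.npz")["W"]
for u,v in [(212,228),(192,218),(158,203),(158,150),(198,287),(296,206),(365,168),(330,222),(320,160),(272,170),(207,140),(434,239),(230,270)]: print(u,v,W[v,u].round(1))
```

```text
212 228 [458.8 183.3  28.7]
192 218 [488.6 241.    4.9]
158 203 [529.6 330.9  19.4]
158 150 [673.3 330.1  29.2]
198 287 [304.4 220.9  29.9]
296 206 [504.6 -39.1 100.5]
365 168 [ 593.9 -212.7  122.2]
330 222 [ 466.4 -126.7   54.7]
320 160 [ 629.8 -105.4   56.2]
272 170 [606.1  21.   55.2]
207 140 [692.2 193.   50.3]
434 239 [ 414.4 -380.9  104.2]
230 270 [347.4 140.   -4.3]
```

View pics/crop0.png

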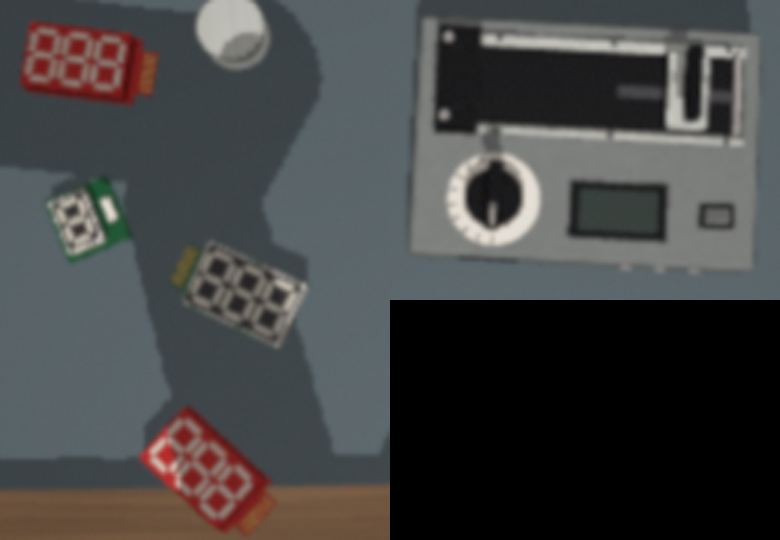

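The crop confirms it: the module is the white-framed, dark-faced three-digit item at crop (245,293), with its gold tongue at (185,267) towards +y. The other two three-digit boards are red. Next I'll fit the poses from depth.

```bash
cat >> h.py <<'E'
def rect(W,lo,hi,box):
    m=(W[...,2]>lo)&(W[...,2]<hi)&(W[...,0]>box[0])&(W[...,0]<box[1])&(W[...,1]>box[2])&(W[...,1]<box[3])
    p=W[m][:,:2]; r=cv2.minAreaRect(p.astype(np.float32)); return r,len(p),W[m][:,2].mean()
E
python3 - <<'E'
from h import *
for n in("top0","scene0"):
    W=np.load(n+".npz")["W"]
    print(n,"module",rect(W,20,34,(400,520,110,240)))
    print("tester",rect(W,48,62,(400,700,-300,60)))
    print("grip",rect(W,113,130,(540,680,-300,-100)))
    print("timer",rect(W,90,104,(440,560,-110,20)))
    print("single",rect(W,10,34,(480,580,270,380)), "spool",rect(W,40,60,(640,740,140,240)),"bottle",rect(W,100,150,(380,500,-430,-320)))
E
```

```text
top0 module (((459.67144775390625, 186.40528869628906), (96.31941223144531, 60.16419982910156), 64.17974090576172), 787, np.float64(28.04628975925453))
tester (((558.376220703125, -121.94642639160156), (298.5948486328125, 211.33651733398438), 85.74565887451172), 7294, np.float64(55.88694809125552))
grip (((596.5339965820312, -207.22113037109375), (13.589008331298828, 63.991519927978516), 86.11197662353516), 140, np.float64(120.91211957813469))
timer (((510.2101745605469, -40.95112609863281), (13.845298767089844, 56.35503005981445), 84.56008911132812), 118, np.float64(97.279064572994))
single (((539.0062866210938, 326.7048645019531), (66.19938659667969, 90.81401824951172), 24.119022369384766), 271, np.float64(19.361014805146716)) spool (((696.0755615234375, 194.07859802246094), (58.98958969116211, 56.85129165649414), 2.219343900680542), 381, np.float64(50.670267217882625)) bottle (((417.5223693847656, -390.6049499511719), (39.495574951171875, 34.614070892333984), 6.1710004806518555), 211, np.float64(123.20751232722301))
scene0 module (((464.2823486328125, 184.50845336914062), (97.4846
[... 266 characters left out ...]
211.18971252441406), (14.943729400634766, 62.34315872192383), 83.79267120361328), 168, np.float64(118.92882965865081))
timer (((511.82403564453125, -41.44731903076172), (16.11992073059082, 56.41060256958008), 82.79762268066406), 110, np.float64(95.08127683405992))
single (((534.2327880859375, 332.5800476074219), (49.37912368774414, 59.79456329345703), 22.802148818969727), 141, np.float64(17.604428009574573)) spool (((700.1302490234375, 192.45205688476562), (59.336544036865234, 57.056514739990234), 78.21105194091797), 258, np.float64(49.6487131478112)) bottle (((421.740234375, -396.79144287109375), (38.16610336303711, 30.2379093170166), 31.184892654418945), 343, np.float64(120.9389031227405))
```

```bash
cat >> h.py <<'E'
def plan(x=None,y=None,z=None,ang=None):
    """what to type: yaw units for closing direction ang (deg), then shift in tool axes (after the turn) to TCP x,y,z"""
    s=bot.state(); M=R.from_quat(s["tool_rot"]).as_matrix(); p=np.array(s["tool_pos"])
    a=np.degrees(np.arctan2(M[1,1],M[0,1])); d=0
    if ang is not None: d=(a-ang+90)%180-90; M=M@R.from_euler("z",d,degrees=True).as_matrix()
    t=np.array([p[i] if v is None else v for i,v in enumerate((x,y,z))])
    print("t",s["time_s"],"pos",p.round(1),"close dir",a.round(1),"q6",round(s["q"][5],2),"F",np.round(s["force"],1),"w",s["gripper_width"],"| yaw",round(d/8,2),"shift",((M.T@(t-p))/40).round(3))
E
python3 -m jog '[{"fingers":100,"translation":[0,0,0],"yaw":1},{"fingers":100,"translation":[0,0,0],"yaw":1},{"fingers":100,"translation":[0,0,0],"yaw":1},{"fingers":100,"translation":[0,0,0],"yaw":1},{"fingers":100,"translation":[0,0,0],"yaw":1},{"fingers":100,"translation":[0,0,0],"yaw":1},{"fingers":100,"translation":[0,0,0],"yaw":1},{"fingers":100,"translation":[0,0,0],"yaw":1},{"fingers":100,"translation":[0,0,0],"yaw":1},{"fingers":100,"translation":[0,0,0],"yaw":1},{"fingers":100,"translation":[0,0,0],"yaw":1},{"fingers":100,"translation":[0,0,0],"yaw":0.95}]' 30
python3 -c "
from h import *
plan(461,186)"
```

```text
time_s: 1.3
tool_pos: [237.4, 631.4, 230.5]
tool_rot: [0.851, 0.526, -0.001, 0.0]
force: [-0.7, 0.6, 0.6]
gripper_width: 0.998
grasp_force: 0.0
t 1.3 pos [237.4 631.4 230.5] close dir -26.5 q6 1.52 F [-0.7  0.6  0.6] w 0.9984711540420546 | yaw 0.0 shift [-7.466  9.975  0.01 ]
```

```bash
python3 -m jog '[{"fingers":100,"translation":[-0.62,0.83,0],"yaw":0},{"fingers":100,"translation":[-0.62,0.83,0],"yaw":0},{"fingers":100,"translation":[-0.62,0.83,0],"yaw":0},{"fingers":100,"translation":[-0.62,0.83,0],"yaw":0},{"fingers":100,"translation":[-0.62,0.83,0],"yaw":0},{"fingers":100,"translation":[-0.62,0.83,0],"yaw":0},{"fingers":100,"translation":[-0.62,0.83,0],"yaw":0},{"fingers":100,"translation":[-0.62,0.83,0],"yaw":0},{"fingers":100,"translation":[-0.62,0.83,0],"yaw":0},{"fingers":100,"translation":[-0.62,0.83,0],"yaw":0},{"fingers":100,"translation":[-0.62,0.83,0],"yaw":0},{"fingers":100,"translation":[-0.62,0.83,0],"yaw":0}]'
python3 -c "
from h import *
plan(461,186)
c,W=grab('wrist','w1'); print(np.array(c['cam_to_world']).round(2).tolist())
print(rect(W,20,34,(380,540,90,260)))
plan(461,186)
"
```

```text
time_s: 2.5
tool_pos: [463.7, 187.2, 231.0]
tool_rot: [0.849, 0.528, -0.0, -0.0]
force: [1.0, -0.2, 0.3]
gripper_width: 1.003
grasp_force: 0.0
t 2.5 pos [463.7 187.2 231. ] close dir -26.2 q6 0.64 F [ 1.  -0.2  0.3] w 1.0034854344089315 | yaw 0.0 shift [-0.056 -0.049  0.   ]
[[0.9, 0.42, 0.14, 499.61], [-0.44, 0.85, 0.29, 261.27], [-0.0, -0.32, 0.95, 373.93], [0.0, 0.0, 0.0, 1.0]]
(((460.09027099609375, 186.18289184570312), (95.47882080078125, 60.11758804321289), 64.08513641357422), 5527, np.float64(27.79088799457705))
t 2.55 pos [466.4 182.6 231.1] close dir -26.4 q6 0.64 F [ 2.4 -2.9 -0.1] w 1.0006852054495967 | yaw 0.0 shift [ 0.015 -0.157 -0.001]
```

View pics/w1.png

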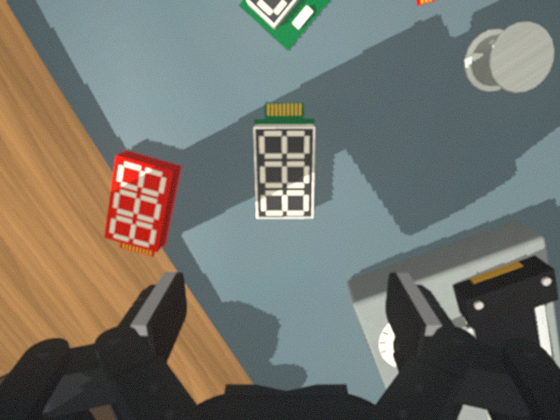

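The wrist view shows the module upright at (284,172) with its tongue up at (284,110). The housing centre is (460.1, 186.2), size 95 by 60, top at 27.8, which matches the description. I'll descend now.

```bash
python3 -m jog '[{"fingers":100,"translation":[0,0,0],"yaw":0},{"fingers":100,"translation":[0.01,-0.16,0.6],"yaw":0.05},{"fingers":100,"translation":[0,0,0.8],"yaw":0},{"fingers":100,"translation":[0,0,0.8],"yaw":0},{"fingers":100,"translation":[0,0,0.8],"yaw":0},{"fingers":100,"translation":[0,0,0.5],"yaw":0},{"fingers":100,"translation":[0,0,0],"yaw":0},{"fingers":100,"translation":[0,0,0],"yaw":0},{"fingers":100,"translation":[0,0,0],"yaw":0}]'
python3 -c "
from h import *
plan(460.1,186.2,9,-25.9)"
```

```text
time_s: 3.45
tool_pos: [459.0, 192.7, 93.0]
tool_rot: [0.851, 0.526, 0.001, 0.0]
force: [0.2, 0.0, 0.3]
gripper_width: 1.001
grasp_force: 0.0
t 3.45 pos [459.  192.7  93. ] close dir -26.6 q6 0.66 F [0.2 0.  0.3] w 1.0010263736284424 | yaw -0.08 shift [-0.139  0.091  2.1  ]
```

```bash
python3 -m jog '[{"fingers":100,"translation":[-0.14,0.09,0.5],"yaw":-0.08},{"fingers":100,"translation":[0,0,0.5],"yaw":0},{"fingers":100,"translation":[0,0,0.4],"yaw":0},{"fingers":100,"translation":[0,0,0.3],"yaw":0},{"fingers":100,"translation":[0,0,0.2],"yaw":0},{"fingers":100,"translation":[0,0,0.2],"yaw":0},{"fingers":100,"translation":[0,0,0],"yaw":0},{"fingers":100,"translation":[0,0,0],"yaw":0},{"fingers":100,"translation":[0,0,0],"yaw":0}]'
python3 -c "
from h import *
plan(460.1,186.2,9,-25.9)"
```

```text
time_s: 4.35
tool_pos: [459.3, 185.5, 8.0]
tool_rot: [0.848, 0.53, 0.001, 0.0]
force: [0.5, 0.6, -0.3]
gripper_width: 1.0
grasp_force: 0.0
t 4.35 pos [459.3 185.5   8. ] close dir -26.0 q6 0.63 F [ 0.5  0.6 -0.3] w 0.9997811608137447 | yaw -0.01 shift [ 0.024  0.01  -0.026]
```

```bash
python3 -m jog '[{"fingers":40,"translation":[0,0,0],"yaw":0},{"fingers":40,"translation":[0,0,0],"yaw":0},{"fingers":40,"translation":[0,0,0],"yaw":0},{"fingers":40,"translation":[0,0,0],"yaw":0},{"fingers":40,"translation":[0,0,0],"yaw":0},{"fingers":40,"translation":[0,0,0],"yaw":0},{"fingers":40,"translation":[0,0,0],"yaw":0},{"fingers":40,"translation":[0,0,0],"yaw":0}]' 40
python3 -m jog '[{"fingers":40,"translation":[0,0,-0.2],"yaw":0},{"fingers":40,"translation":[0,0,-0.4],"yaw":0},{"fingers":40,"translation":[0,0,-0.6],"yaw":0},{"fingers":40,"translation":[0,0,-0.7],"yaw":0},{"fingers":40,"translation":[0,0,-0.7],"yaw":0},{"fingers":40,"translation":[0,0,-0.7],"yaw":0},{"fingers":40,"translation":[0,0,-0.6],"yaw":0},{"fingers":40,"translation":[0,0,-0.4],"yaw":0},{"fingers":40,"translation":[0,0,0],"yaw":0},{"fingers":40,"translation":[0,0,0],"yaw":0}]'
python3 - <<'E'
from h import *
c=559.9,-122.8; a=np.radians(-4.3)
Rz=np.array([[np.cos(a),-np.sin(a)],[np.sin(a),np.cos(a)]])
print("bed",c+Rz@[45,7],"housing centre",c+Rz@[45,4.5])
# rails etc. from the first wrist/top pictures: points higher than panel by rails
W=np.load("top0.npz")["W"]; L=(W[...,:2]-c)@Rz
m=(abs(W[...,2]-85)<5)&(abs(L[...,0]-45)<60)&(L[...,1]>70)&(L[...,1]<150); print("block",L[m].min(0),L[m].max(0))
plan(603,-122)
E
```

```text
time_s: 5.15
tool_pos: [459.5, 185.5, 8.1]
tool_rot: [0.848, 0.53, 0.001, 0.0]
force: [-0.5, 0.0, 6.3]
gripper_width: 0.686
grasp_force: 45.0
time_s: 6.15
tool_pos: [458.0, 185.3, 178.5]
tool_rot: [0.848, 0.53, -0.001, -0.0]
force: [-0.7, 0.2, -2.7]
gripper_width: 0.688
grasp_force: 44.2
bed [ 605.2981821  -119.19374677] housing centre [ 605.11073528 -121.68670961]
block [-2.19583442 95.06689277] [ 88.34727159 133.18149199]
t 6.15 pos [458.  185.3 178.5] close dir -26.0 q6 0.63 F [-0.7  0.2 -2.7] w 0.6878004707213534 | yaw 0.0 shift [-5.318e+00  6.623e+00 -3.000e-03]
```

```bash
python3 -m jog '[{"fingers":40,"translation":[0,0,0],"yaw":-0.7},{"fingers":40,"translation":[0,0,0],"yaw":-0.7},{"fingers":40,"translation":[0,0,0],"yaw":-0.7},{"fingers":40,"translation":[0,0,0],"yaw":-0.6},{"fingers":40,"translation":[0,0,0],"yaw":0}]'
python3 -c "
from h import *
plan(605.1,-121.7)"
```

```text
time_s: 6.65
tool_pos: [457.4, 185.1, 177.1]
tool_rot: [0.734, 0.68, -0.002, -0.001]
force: [0.1, -0.2, -1.8]
gripper_width: 0.698
grasp_force: 44.2
t 6.65 pos [457.4 185.1 177.1] close dir -4.4 q6 0.26 F [ 0.1 -0.2 -1.8] w 0.6981008539897595 | yaw 0.0 shift [-7.366  4.268 -0.01 ]
```

```bash
python3 -m jog '[{"fingers":40,"translation":[-0.4,0.2,0],"yaw":0},{"fingers":40,"translation":[-0.7,0.4,0],"yaw":0},{"fingers":40,"translation":[-0.8,0.5,0],"yaw":0},{"fingers":40,"translation":[-0.8,0.5,0],"yaw":0},{"fingers":40,"translation":[-0.8,0.5,0],"yaw":0},{"fingers":40,"translation":[-0.8,0.5,0],"yaw":0},{"fingers":40,"translation":[-0.8,0.5,0],"yaw":0},{"fingers":40,"translation":[-0.8,0.5,0],"yaw":0},{"fingers":40,"translation":[-0.7,0.4,0],"yaw":0},{"fingers":40,"translation":[-0.5,0.2,0],"yaw":0},{"fingers":40,"translation":[-0.26,0.07,0],"yaw":0},{"fingers":40,"translation":[0,0,0],"yaw":0}]'
python3 -m jog '[{"fingers":40,"translation":[0,0,0],"yaw":0},{"fingers":40,"translation":[0,0,0],"yaw":0}]' >/dev/null
python3 - <<'E'
from h import *
plan(605.1,-121.7)
c,W=grab("wrist","w2")
s=bot.state(); p=s["tool_pos"]; print(p)
r=rect(W,p[2]+8,p[2]+30,(p[0]-45,p[0]+45,p[1]-70,p[1]+70)); print("held",r)
print("panel",rect(W,52,59,(400,700,-300,60)))
print("block",rect(W,80,92,(540,680,-60,60)))
E
```

```text
time_s: 7.85
tool_pos: [606.1, -121.8, 178.4]
tool_rot: [0.734, 0.679, -0.0, -0.001]
force: [-0.4, -0.8, -1.1]
gripper_width: 0.693
grasp_force: 44.1
t 8.05 pos [ 606.1 -119.8  179.2] close dir -4.3 q6 -0.28 F [-0.1  0.2 -1.4] w 0.6884840834521353 | yaw 0.0 shift [-0.049 -0.021 -0.   ]
[ 606.20987776 -119.84336731  179.32567017]
held (((605.6891479492188, -118.42813873291016), (95.90425109863281, 86.89571380615234), 85.28019714355469), 32726, np.float64(198.7868145149745))
panel (((557.840576171875, -123.21162414550781), (297.01513671875, 209.3877716064453), 85.12763214111328), 39407, np.float64(55.82174259500349))
block (((612.0081176757812, -12.744588851928711), (38.27021026611328, 90.3388671875), 85.74815368652344), 9401, np.float64(85.47777693492262))
```

View pics/w2.png

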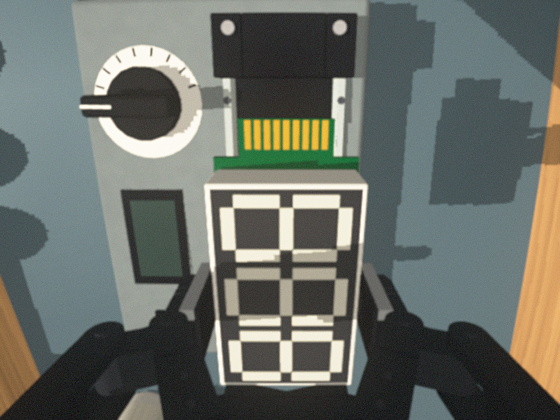

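The module is held squarely. Its tongue at (288,135) is centred between the rails (230 and 341) and faces the block at (284,45). From the block, the bed point is about (604.5, -117.5). I'll descend to a hover and check the tongue against the rails.

```bash
python3 -m jog '[{"fingers":40,"translation":[-0.03,-0.04,0.2],"yaw":0},{"fingers":40,"translation":[0,0,0.4],"yaw":0},{"fingers":40,"translation":[0,0,0.5],"yaw":0},{"fingers":40,"translation":[0,0,0.5],"yaw":0},{"fingers":40,"translation":[0,0,0.4],"yaw":0},{"fingers":40,"translation":[0,0,0.3],"yaw":0},{"fingers":40,"translation":[0,0,0.2],"yaw":0},{"fingers":40,"translation":[0,0,0],"yaw":0},{"fingers":40,"translation":[0,0,0],"yaw":0},{"fingers":40,"translation":[0,0,0],"yaw":0}]'
python3 - <<'E'
from h import *
plan(604.5,-121,63)
c,W=grab("wrist","w3")
hsv=cv2.cvtColor(c["img"],cv2.COLOR_RGB2HSV); 
g=(hsv[...,0]>15)&(hsv[...,0]<32)&(hsv[...,1]>120)&(hsv[...,2]>100)&(W[...,2]<120)
P=W[g]; P=P[(abs(P[:,0]-607)<50)&(abs(P[:,1]+50)<40)]; print("gold",cv2.minAreaRect(P[:,:2].astype(np.float32)),P[:,2].mean())
v,u=np.nonzero(g); print(u.min(),u.max(),v.min(),v.max())
print("block",rect(W,80,92,(540,680,-60,60)))
E
```

```text
time_s: 9.1
tool_pos: [605.7, -122.6, 80.5]
tool_rot: [0.734, 0.68, 0.0, 0.001]
force: [0.0, -0.4, -0.9]
gripper_width: 0.691
grasp_force: 44.2
t 9.1 pos [ 605.7 -122.6   80.5] close dir -4.4 q6 -0.29 F [ 0.  -0.4 -0.9] w 0.6912883768011292 | yaw 0.0 shift [ 0.037 -0.034  0.437]
gold ((610.0011596679688, -59.49839782714844), (12.656725883483887, 35.07207107543945), 84.92393493652344) 75.98904979965921
244 328 119 149
block (((611.3698120117188, -21.10186004638672), (22.013715744018555, 90.72628784179688), 85.55046081542969), 15704, np.float64(85.33963647260023))
```

View pics/w3.png

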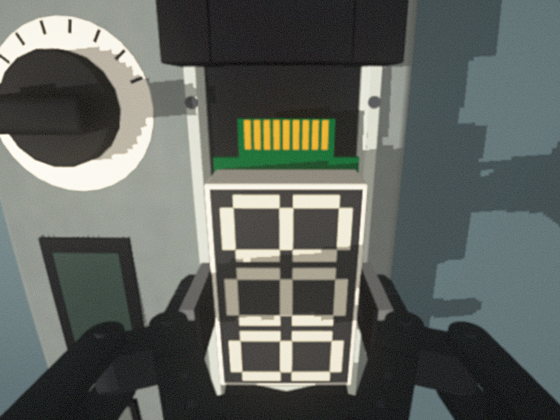

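The tongue at (286,135) lies in line with the slot and between the rails (205 and 362), about 1.5 mm too far +x. I'll correct that and lower gently.

```bash
python3 -m jog '[{"fingers":40,"translation":[0,-0.037,0.1],"yaw":0},{"fingers":40,"translation":[0,0,0.1],"yaw":0},{"fingers":40,"translation":[0,0,0.1],"yaw":0},{"fingers":40,"translation":[0,0,0.06],"yaw":0},{"fingers":40,"translation":[0,0,0.03],"yaw":0},{"fingers":40,"translation":[0,0,0],"yaw":0},{"fingers":40,"translation":[0,0,0],"yaw":0},{"fingers":40,"translation":[0,0,0],"yaw":0}]'
python3 -m jog '[{"fingers":40,"translation":[0,0,0.025],"yaw":0},{"fingers":40,"translation":[0,0,0],"yaw":0},{"fingers":40,"translation":[0,0,0],"yaw":0}]'
```

```text
time_s: 9.95
tool_pos: [603.5, -122.2, 63.9]
tool_rot: [0.734, 0.68, 0.0, 0.0]
force: [-0.2, 0.8, -1.0]
gripper_width: 0.691
grasp_force: 44.2
time_s: 10.25
tool_pos: [603.7, -122.3, 63.2]
tool_rot: [0.734, 0.68, 0.0, 0.0]
force: [-1.1, -0.6, 1.4]
gripper_width: 0.69
grasp_force: 44.4
```

```bash
python3 -m jog '[{"fingers":40,"translation":[0,0,0.015],"yaw":0},{"fingers":40,"translation":[0,0,0],"yaw":0}]'
python3 -m jog '[{"fingers":75,"translation":[0,0,0],"yaw":0},{"fingers":80,"translation":[0,0,0],"yaw":0},{"fingers":90,"translation":[0,0,0],"yaw":0},{"fingers":100,"translation":[0,0,0],"yaw":0},{"fingers":100,"translation":[0,0,0],"yaw":0},{"fingers":100,"translation":[0,0,0],"yaw":0}]'
python3 -m jog '[{"fingers":100,"translation":[0,0,-0.3],"yaw":0},{"fingers":100,"translation":[0,0,-0.6],"yaw":0},{"fingers":100,"translation":[0,0,-0.8],"yaw":0},{"fingers":100,"translation":[0,0,-0.8],"yaw":0},{"fingers":100,"translation":[0,0,-0.6],"yaw":0},{"fingers":100,"translation":[0,0,0],"yaw":0},{"fingers":100,"translation":[0,0,0],"yaw":0}]'
python3 - <<'E'
from h import *
c,W=grab("wrist","w4")
print("housing",rect(W,78,84.5,(560,650,-185,-55)))
hsv=cv2.cvtColor(c["img"],cv2.COLOR_RGB2HSV); 
g=(hsv[...,0]>15)&(hsv[...,0]<32)&(hsv[...,1]>120)&(hsv[...,2]>100)
P=W[g]; P=P[(abs(P[:,0]-607)<40)&(abs(P[:,1]+55)<35)]; print("gold",cv2.minAreaRect(P[:,:2].astype(np.float32)),P[:,2].mean())
print("block",rect(W,83,90,(540,680,-60,60)))
c,W=grab("top","top4")
print("grip",rect(W,113,130,(540,680,-300,-140)))
plan(597.5,-208.5,None,85.7)
E
```

```text
time_s: 10.45
tool_pos: [603.7, -122.3, 63.2]
tool_rot: [0.734, 0.68, 0.0, 0.0]
force: [-4.2, 0.6, 4.6]
gripper_width: 0.688
grasp_force: 44.9
time_s: 11.05
tool_pos: [603.4, -122.2, 62.0]
tool_rot: [0.734, 0.68, -0.0, -0.0]
force: [0.3, -0.3, 0.9]
gripper_width: 1.001
grasp_force: 0.0
time_s: 11.75
tool_pos: [603.6, -122.2, 187.0]
tool_rot: [0.734, 0.68, 0.0, 0.001]
force: [-0.3, 0.4, -1.0]
gripper_width: 1.001
grasp_force: 0.0
housing (((602.9514770507812, -120.98823547363281), (95.64869689941406, 60.3232536315918), 85.6068344116211), 9974, np.float64(82.75462554353534))
gold ((607.8685302734375, -58.9619140625), (12.640583992004395, 35.43455123901367), 85.74956512451172) 58.605061454464874
block (((611.9224243164062, -12.888427734375), (38.01346206665039, 90.31990814208984), 85.55925750732422), 8815, np.float64(85.47230143432162))
grip (((596.4642944335938, -207.208984375), (13.01889705657959, 62.96522521972656), 87.35614776611328), 104, np.float64(120.64272050078924))
t 11.85 pos [ 602.4 -121.8  184.5] close dir -4.4 q6 -0.29 F [-0.  -0.1  0.2] w 1.0011836040476996 | yaw 11.24 shift [ 4.00e-02  2.17e+00 -2.00e-03]
```

View pics/w4.png

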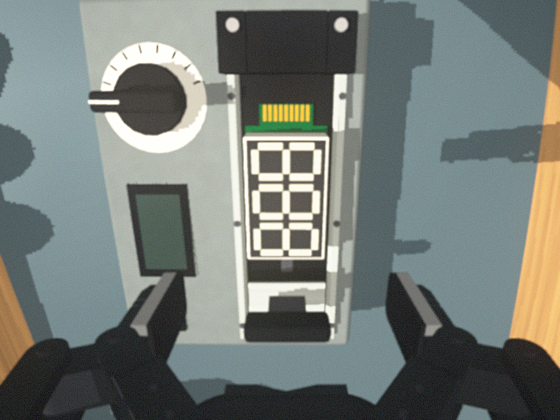

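The module lies flat between the rails. The housing is at (286,197), the tongue at (286,113) in front of the block, and the top reads 82.8, which is right. The slide grip is at (287,327). I'll turn the hand and go to the grip.

```bash
python3 -m jog '[{"fingers":100,"translation":[0,0,0],"yaw":-1},{"fingers":100,"translation":[0,0,0],"yaw":-1},{"fingers":100,"translation":[0,0,0],"yaw":-1},{"fingers":100,"translation":[0,0,0],"yaw":-1},{"fingers":100,"translation":[0,0,0],"yaw":-1},{"fingers":100,"translation":[0,0,0],"yaw":-1},{"fingers":100,"translation":[0,0,0],"yaw":-1},{"fingers":100,"translation":[0,0,0],"yaw":-1},{"fingers":100,"translation":[0,0,0],"yaw":-1},{"fingers":100,"translation":[0,0,0],"yaw":-1},{"fingers":100,"translation":[0,0,0],"yaw":-1},{"fingers":100,"translation":[0,0,0],"yaw":-0.26}]'
python3 -m jog '[{"fingers":100,"translation":[0.03,-0.4,0],"yaw":0},{"fingers":100,"translation":[0.03,-0.6,0],"yaw":0},{"fingers":100,"translation":[0,-0.6,0],"yaw":0},{"fingers":100,"translation":[0,-0.55,0],"yaw":0},{"fingers":100,"translation":[0,0,0],"yaw":0},{"fingers":100,"translation":[0,0,0],"yaw":0},{"fingers":100,"translation":[0,0,0],"yaw":0}]'
python3 - <<'E'
from h import *
W=np.load("w4.npz")["W"]; print("grip from w4",rect(W,115,127,(560,640,-240,-180)))
c,W=grab("wrist","w5"); print("grip w5",rect(W,115,127,(555,640,-240,-180)))
plan(597.5,-208,95,85.6)
E
```

```text
time_s: 13.05
tool_pos: [602.3, -121.8, 183.7]
tool_rot: [0.036, 0.999, 0.001, -0.002]
force: [0.5, -0.1, 0.6]
gripper_width: 1.0
grasp_force: 0.0
time_s: 13.75
tool_pos: [594.2, -207.3, 185.3]
tool_rot: [0.038, 0.999, 0.0, -0.001]
force: [-0.3, -0.2, -0.0]
gripper_width: 1.002
grasp_force: 0.0
grip from w4 (((597.3817749023438, -209.03692626953125), (13.833157539367676, 62.83681106567383), 84.9865951538086), 1540, np.float64(119.9519176601007))
grip w5 (((596.6179809570312, -210.57406616210938), (13.87336540222168, 63.388465881347656), 85.95387268066406), 2006, np.float64(120.60731023358422))
t 13.8 pos [ 594.4 -207.1  185.6] close dir 85.7 q6 -1.99 F [-0.   1.2 -0.4] w 1.0031545080527244 | yaw 0.02 shift [-0.082 -0.017  2.265]
```

```bash
python3 -m jog '[{"fingers":100,"translation":[-0.06,-0.05,0.3],"yaw":0},{"fingers":100,"translation":[0,0,0.5],"yaw":0},{"fingers":100,"translation":[0,0,0.5],"yaw":0},{"fingers":100,"translation":[0,0,0.4],"yaw":0},{"fingers":100,"translation":[0,0,0.35],"yaw":0},{"fingers":100,"translation":[0,0,0.2],"yaw":0},{"fingers":100,"translation":[0,0,0],"yaw":0},{"fingers":100,"translation":[0,0,0],"yaw":0}]'
python3 -m jog '[{"fingers":0,"translation":[0,0,0],"yaw":0},{"fingers":0,"translation":[0,0,0],"yaw":0},{"fingers":0,"translation":[0,0,0],"yaw":0},{"fingers":0,"translation":[0,0,0],"yaw":0},{"fingers":0,"translation":[0,0,0],"yaw":0},{"fingers":0,"translation":[0,0,0],"yaw":0},{"fingers":0,"translation":[0,0,0],"yaw":0},{"fingers":0,"translation":[0,0,0],"yaw":0},{"fingers":0,"translation":[0,0,0],"yaw":0},{"fingers":0,"translation":[0,0,0],"yaw":0}]' 40
python3 -c "
from h import *
plan()"
```

```text
time_s: 14.6
tool_pos: [597.2, -210.1, 96.6]
tool_rot: [0.037, 0.999, -0.0, 0.0]
force: [0.7, 0.1, 0.7]
gripper_width: 0.998
grasp_force: 0.0
time_s: 15.6
tool_pos: [596.9, -210.1, 96.5]
tool_rot: [0.037, 0.999, -0.0, 0.0]
force: [-2.0, 0.2, 3.5]
gripper_width: 0.156
grasp_force: 42.9
t 15.6 pos [ 596.9 -210.1   96.5] close dir 85.7 q6 -1.99 F [-2.   0.2  3.5] w 0.15601595801155005 | yaw 0.0 shift [0. 0. 0.]
```

Gripped at 13 to 14 mm, which matches the bar. I'll push along +y in gentle steps.

```bash
python3 -m jog '[{"fingers":0,"translation":[0,0.1,0],"yaw":0},{"fingers":0,"translation":[0,0.12,0],"yaw":0},{"fingers":0,"translation":[0,0.12,0],"yaw":0},{"fingers":0,"translation":[0,0.12,0],"yaw":0},{"fingers":0,"translation":[0,0.12,0],"yaw":0},{"fingers":0,"translation":[0,0.12,0],"yaw":0},{"fingers":0,"translation":[0,0.12,0],"yaw":0},{"fingers":0,"translation":[0,0.12,0],"yaw":0},{"fingers":0,"translation":[0,0.1,0],"yaw":0},{"fingers":0,"translation":[0,0.1,0],"yaw":0},{"fingers":0,"translation":[0,0.08,0],"yaw":0},{"fingers":0,"translation":[0,0,0],"yaw":0}]'
python3 -m jog '[{"fingers":0,"translation":[0,0.05,0],"yaw":0},{"fingers":0,"translation":[0,0.05,0],"yaw":0},{"fingers":0,"translation":[0,0,0],"yaw":0},{"fingers":0,"translation":[0,0,0],"yaw":0}]'
```

```text
time_s: 16.8
tool_pos: [600.6, -160.7, 96.5]
tool_rot: [0.037, 0.999, 0.0, 0.0]
force: [-2.5, -2.5, 5.6]
gripper_width: 0.155
grasp_force: 43.3
time_s: 17.2
tool_pos: [600.9, -157.3, 96.5]
tool_rot: [0.037, 0.999, -0.0, 0.0]
force: [-2.6, -4.0, 4.7]
gripper_width: 0.154
grasp_force: 43.3
```

```bash
python3 -m jog '[{"fingers":0,"translation":[0,0.05,0],"yaw":0},{"fingers":0,"translation":[0,0.05,0],"yaw":0},{"fingers":0,"translation":[0,0,0],"yaw":0},{"fingers":0,"translation":[0,0,0],"yaw":0}]'
python3 -m jog '[{"fingers":0,"translation":[0,0.05,0],"yaw":0},{"fingers":0,"translation":[0,0,0],"yaw":0},{"fingers":0,"translation":[0,0,0],"yaw":0}]'
python3 -m jog '[{"fingers":0,"translation":[0,0.05,0],"yaw":0},{"fingers":0,"translation":[0,0,0],"yaw":0},{"fingers":0,"translation":[0,0,0],"yaw":0}]'
```

```text
time_s: 17.6
tool_pos: [601.2, -153.3, 96.5]
tool_rot: [0.037, 0.999, -0.0, 0.0]
force: [-2.2, -4.4, 5.0]
gripper_width: 0.153
grasp_force: 43.3
time_s: 17.9
tool_pos: [601.3, -151.4, 96.5]
tool_rot: [0.037, 0.999, -0.0, 0.0]
force: [-2.5, -4.6, 5.3]
gripper_width: 0.157
grasp_force: 43.3
time_s: 18.2
tool_pos: [601.4, -150.2, 96.5]
tool_rot: [0.037, 0.999, -0.001, 0.0]
force: [-3.5, -7.3, 4.2]
gripper_width: 0.156
grasp_force: 43.3
```

```bash
python3 -m jog '[{"fingers":0,"translation":[0,0.05,0],"yaw":0},{"fingers":0,"translation":[0,0,0],"yaw":0},{"fingers":0,"translation":[0,0,0],"yaw":0}]'
python3 -m jog '[{"fingers":0,"translation":[0,0.05,0],"yaw":0},{"fingers":0,"translation":[0,0,0],"yaw":0},{"fingers":0,"translation":[0,0,0],"yaw":0}]'
python3 - <<'E'
from h import *
c,W=grab("top","top6")
print("module",rect(W,76,90,(560,645,-130,-40)),"grip top",)
c,W=grab("wrist","w6")
plan()
E
```

```text
time_s: 18.5
tool_pos: [601.5, -150.2, 96.5]
tool_rot: [0.037, 0.999, -0.003, 0.0]
force: [-3.1, -11.4, 2.9]
gripper_width: 0.156
grasp_force: 43.1
time_s: 18.8
tool_pos: [601.5, -150.1, 96.5]
tool_rot: [0.037, 0.999, -0.004, 0.0]
force: [-3.7, -17.4, 2.9]
gripper_width: 0.15
grasp_force: 43.0
module (((606.5636596679688, -62.545555114746094), (43.976253509521484, 60.60277557373047), 86.64742279052734), 322, np.float64(83.12539964260945)) grip top
t 18.9 pos [ 601.5 -150.1   96.5] close dir 85.7 q6 -1.9 F [ -3.8 -17.4   2.5] w 0.15040032386929073 | yaw 0.0 shift [0. 0. 0.]
```

View pics/w6.png

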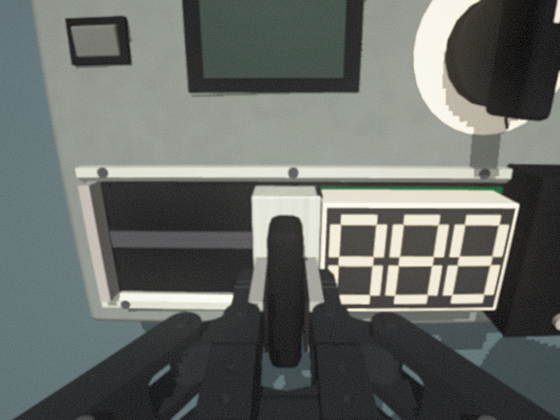

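The grip is at (286,290) and the slide shoe is against the module. The module's housing (420,250) is up against the black block at (530,250). Motion stopped hard after 60 mm with the force rising to 17 N, so this is the end stop. I'll release, rise and verify.

```bash
python3 -m jog '[{"fingers":0,"translation":[0,-0.05,0],"yaw":0},{"fingers":0,"translation":[0,0,0],"yaw":0},{"fingers":100,"translation":[0,0,0],"yaw":0},{"fingers":100,"translation":[0,0,0],"yaw":0},{"fingers":100,"translation":[0,0,0],"yaw":0},{"fingers":100,"translation":[0,0,0],"yaw":0},{"fingers":100,"translation":[0,0,0],"yaw":0},{"fingers":100,"translation":[0,0,0],"yaw":0},{"fingers":100,"translation":[0,0,0],"yaw":0},{"fingers":100,"translation":[0,0,0],"yaw":0}]'
python3 -m jog '[{"fingers":100,"translation":[0,0,-0.4],"yaw":0},{"fingers":100,"translation":[0,0,-0.7],"yaw":0},{"fingers":100,"translation":[0,0,-0.8],"yaw":0},{"fingers":100,"translation":[0,0,-0.5],"yaw":0},{"fingers":100,"translation":[0,0,0],"yaw":0},{"fingers":100,"translation":[0,0,0],"yaw":0}]'
python3 - <<'E'
from h import *
c,W=grab("wrist","w7")
print("housing",rect(W,79,84.6,(565,645,-155,-28)))
print("block",rect(W,83.5,90,(540,680,-45,60)))
print("grip",rect(W,115,127,(560,640,-190,-120)))
print("timer",rect(W,93,103,(450,570,-100,20)))
plan(510.5,-41,None,84.5)
E
```

```text
time_s: 19.9
tool_pos: [601.6, -147.2, 96.2]
tool_rot: [0.037, 0.999, 0.0, 0.0]
force: [-0.7, 0.6, -0.1]
gripper_width: 1.004
grasp_force: 0.0
time_s: 20.5
tool_pos: [601.7, -147.3, 192.9]
tool_rot: [0.037, 0.999, -0.0, 0.001]
force: [-0.9, 0.2, -0.3]
gripper_width: 0.998
grasp_force: 0.0
housing (((605.5255737304688, -81.43839263916016), (106.70654296875, 78.76937103271484), 89.91455078125), 9796, np.float64(82.802788810564))
block (((611.219482421875, -20.03284454345703), (53.02581787109375, 90.00957489013672), 85.52608489990234), 5606, np.float64(85.49391613650405))
grip (((601.2275390625, -150.27255249023438), (13.703079223632812, 63.190799713134766), 85.9427261352539), 1893, np.float64(120.63130761030153))
timer (((509.3393859863281, -41.77019500732422), (14.526989936828613, 57.856101989746094), 83.93386840820312), 2063, np.float64(96.97310954803903))
t 20.55 pos [ 601.  -147.1  191.4] close dir 85.7 q6 -1.9 F [ 0.1 -0.1 -0.1] w 0.9956585566940002 | yaw 0.15 shift [2.505 2.423 0.004]
```

View pics/w7.png

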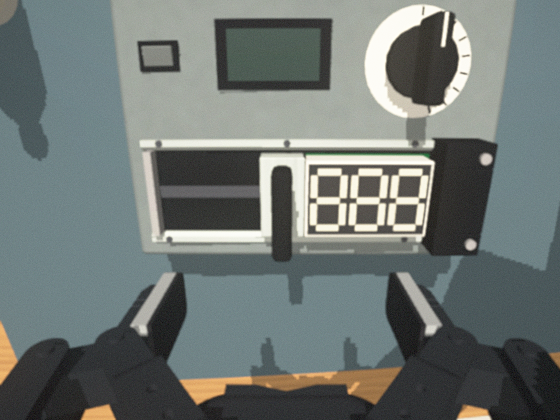

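The slide is home: the grip (282,210) is 118.9 mm from the block face against a nominal 118.5. The module (370,200) is seated in the block at (465,195). The timer at (425,60) has its bar at about -6°, so it is still near 0. On to the timer.

```bash
python3 -m jog '[{"fingers":100,"translation":[0.3,0.3,0],"yaw":0.2},{"fingers":100,"translation":[0.5,0.5,0],"yaw":0},{"fingers":100,"translation":[0.6,0.6,0],"yaw":0},{"fingers":100,"translation":[0.6,0.55,0],"yaw":0},{"fingers":100,"translation":[0.4,0.35,0],"yaw":0},{"fingers":100,"translation":[0.12,0.1,0.3],"yaw":0},{"fingers":100,"translation":[0,0,0.6],"yaw":0},{"fingers":100,"translation":[0,0,0.6],"yaw":0},{"fingers":100,"translation":[0,0,0.2],"yaw":0},{"fingers":100,"translation":[0,0,0],"yaw":0},{"fingers":100,"translation":[0,0,0],"yaw":0},{"fingers":100,"translation":[0,0,0],"yaw":0}]'
python3 -c "
from h import *
plan(509.8,-41.4,74,84)"
```

```text
time_s: 21.75
tool_pos: [511.7, -42.2, 125.3]
tool_rot: [0.052, 0.999, -0.0, 0.001]
force: [0.1, -0.3, -0.2]
gripper_width: 1.0
grasp_force: 0.0
t 21.75 pos [511.7 -42.2 125.3] close dir 84.1 q6 -1.75 F [ 0.1 -0.3 -0.2] w 1.0004075690097374 | yaw 0.01 shift [0.053 0.015 1.281]
```

```bash
python3 -m jog '[{"fingers":100,"translation":[0.04,0.01,0.4],"yaw":0},{"fingers":100,"translation":[0,0,0.5],"yaw":0},{"fingers":100,"translation":[0,0,0.38],"yaw":0},{"fingers":100,"translation":[0,0,0],"yaw":0},{"fingers":100,"translation":[0,0,0],"yaw":0}]'
python3 -m jog '[{"fingers":0,"translation":[0,0,0],"yaw":0},{"fingers":0,"translation":[0,0,0],"yaw":0},{"fingers":0,"translation":[0,0,0],"yaw":0},{"fingers":0,"translation":[0,0,0],"yaw":0},{"fingers":0,"translation":[0,0,0],"yaw":0},{"fingers":0,"translation":[0,0,0],"yaw":0},{"fingers":0,"translation":[0,0,0],"yaw":0},{"fingers":0,"translation":[0,0,0],"yaw":0},{"fingers":0,"translation":[0,0,0],"yaw":0},{"fingers":0,"translation":[0,0,0],"yaw":0}]' 50
```

```text
time_s: 22.25
tool_pos: [509.9, -41.4, 73.9]
tool_rot: [0.051, 0.999, -0.0, 0.001]
force: [0.5, 0.2, 0.6]
gripper_width: 1.003
grasp_force: 0.0
time_s: 23.25
tool_pos: [509.3, -41.5, 73.3]
tool_rot: [0.051, 0.999, -0.0, 0.0]
force: [-2.8, -1.6, 5.9]
gripper_width: 0.153
grasp_force: 51.2
```

```bash
python3 -m jog '[{"fingers":0,"translation":[0,0,0],"yaw":0.5},{"fingers":0,"translation":[0,0,0],"yaw":0.8},{"fingers":0,"translation":[0,0,0],"yaw":0.8},{"fingers":0,"translation":[0,0,0],"yaw":0.8},{"fingers":0,"translation":[0,0,0],"yaw":0.8},{"fingers":0,"translation":[0,0,0],"yaw":0.8},{"fingers":0,"translation":[0,0,0],"yaw":0.8},{"fingers":0,"translation":[0,0,0],"yaw":0.8},{"fingers":0,"translation":[0,0,0],"yaw":0.8},{"fingers":0,"translation":[0,0,0],"yaw":0.8},{"fingers":0,"translation":[0,0,0],"yaw":0.5},{"fingers":0,"translation":[0,0,0],"yaw":0}]'
python3 -c "
from h import *
plan(); print(bot.state()['torque'],bot.state()['q'])"
```

```text
time_s: 24.45
tool_pos: [509.9, -40.8, 73.3]
tool_rot: [0.584, 0.811, 0.001, 0.001]
force: [0.4, 1.6, 4.1]
gripper_width: 0.149
grasp_force: 51.0
t 24.45 pos [509.9 -40.8  73.3] close dir 18.5 q6 -0.6 F [0.4 1.6 4.1] w 0.14938061514471698 | yaw 0.0 shift [0. 0. 0.]
[ 0.13086244  0.01824667 -0.07015317] [-2.78986485e-01  1.20799455e-01  2.08785200e+00  1.65854828e-03
  9.31364955e-01 -6.02456338e-01]
```

```bash
python3 -m jog '[{"fingers":0,"translation":[0,0,0],"yaw":0.5},{"fingers":0,"translation":[0,0,0],"yaw":0.9},{"fingers":0,"translation":[0,0,0],"yaw":1},{"fingers":0,"translation":[0,0,0],"yaw":1},{"fingers":0,"translation":[0,0,0],"yaw":1},{"fingers":0,"translation":[0,0,0],"yaw":1},{"fingers":0,"translation":[0,0,0],"yaw":1},{"fingers":0,"translation":[0,0,0],"yaw":1},{"fingers":0,"translation":[0,0,0],"yaw":1},{"fingers":0,"translation":[0,0,0],"yaw":1},{"fingers":0,"translation":[0,0,0],"yaw":0.8},{"fingers":0,"translation":[0,0,0],"yaw":0}]'
python3 -c "
from h import *
plan(); print(bot.state()['torque'])"
python3 -m jog '[{"fingers":0,"translation":[0,0,0],"yaw":0.4},{"fingers":0,"translation":[0,0,0],"yaw":0.4},{"fingers":0,"translation":[0,0,0],"yaw":0.3},{"fingers":0,"translation":[0,0,0],"yaw":0},{"fingers":0,"translation":[0,0,0],"yaw":0}]'
python3 -c "
from h import *
plan(); print(bot.state()['torque'])"
```

```text
time_s: 25.65
tool_pos: [511.0, -41.3, 73.4]
tool_rot: [0.972, 0.233, 0.002, 0.001]
force: [5.2, -0.5, -0.8]
gripper_width: 0.156
grasp_force: 50.5
t 25.65 pos [511.  -41.3  73.4] close dir -63.0 q6 0.82 F [ 5.2 -0.5 -0.8] w 0.15567453563855624 | yaw 0.0 shift [0. 0. 0.]
[-0.03330955 -0.76768035  0.00968533]
time_s: 26.15
tool_pos: [511.1, -41.4, 73.4]
tool_rot: [0.987, 0.159, 0.003, 0.001]
force: [6.1, 0.4, 0.2]
gripper_width: 0.152
grasp_force: 50.4
t 26.15 pos [511.1 -41.4  73.4] close dir -71.7 q6 0.97 F [6.1 0.4 0.2] w 0.15249057507243452 | yaw 0.0 shift [0. 0. 0.]
[-0.05794385 -0.76238423 -0.02976331]
```

```bash
python3 -m jog '[{"fingers":0,"translation":[0,0,0],"yaw":0.4},{"fingers":0,"translation":[0,0,0],"yaw":0.3},{"fingers":0,"translation":[0,0,0],"yaw":0},{"fingers":0,"translation":[0,0,0],"yaw":0}]'
python3 -c "
from h import *
plan(); print(bot.state()['torque'])"
python3 -m jog '[{"fingers":0,"translation":[0,0,0],"yaw":0.3},{"fingers":0,"translation":[0,0,0],"yaw":0.3},{"fingers":0,"translation":[0,0,0],"yaw":0},{"fingers":0,"translation":[0,0,0],"yaw":0}]'
python3 -c "
from h import *
plan(); print(bot.state()['torque'])"
```

```text
time_s: 26.55
tool_pos: [511.0, -41.5, 73.4]
tool_rot: [0.993, 0.114, 0.002, 0.001]
force: [6.7, 0.4, -0.1]
gripper_width: 0.148
grasp_force: 58.3
t 26.55 pos [511.  -41.5  73.4] close dir -76.9 q6 1.06 F [ 6.7  0.4 -0.1] w 0.14835503019955484 | yaw 0.0 shift [0. 0. 0.]
[ 0.05108869 -0.85586365  1.17358636]
time_s: 26.95
tool_pos: [509.7, -41.8, 73.6]
tool_rot: [0.998, 0.071, 0.0, 0.001]
force: [1.7, -2.2, 4.9]
gripper_width: 0.153
grasp_force: 99.8
t 26.95 pos [509.7 -41.8  73.6] close dir -81.9 q6 1.15 F [ 1.7 -2.2  4.9] w 0.15266698464675607 | yaw 0.0 shift [0. 0. 0.]
[-0.47427565  0.09798467  1.08050908]
```

The torque jumped to 1.1 N m, so the timer is at its stop. I'll release, rise and check.

```bash
python3 -m jog '[{"fingers":100,"translation":[0,0,0],"yaw":0},{"fingers":100,"translation":[0,0,0],"yaw":0},{"fingers":100,"translation":[0,0,0],"yaw":0},{"fingers":100,"translation":[0,0,0],"yaw":0},{"fingers":100,"translation":[0,0,0],"yaw":0},{"fingers":100,"translation":[0,0,0],"yaw":0},{"fingers":100,"translation":[0,0,0],"yaw":0}]'
python3 -m jog '[{"fingers":100,"translation":[0,0,-0.4],"yaw":0},{"fingers":100,"translation":[0,0,-0.8],"yaw":0},{"fingers":100,"translation":[0,0,-0.8],"yaw":0},{"fingers":100,"translation":[0,0,-0.8],"yaw":0},{"fingers":100,"translation":[0,0,-0.4],"yaw":0},{"fingers":100,"translation":[0,0,0],"yaw":0},{"fingers":100,"translation":[0,0,0],"yaw":0}]'
python3 - <<'E'
from h import *
for n in("wrist","top","scene"):
    c,W=grab(n,n+"8")
    print(n,"timer",rect(W,92,104,(450,570,-100,20)))
    print("grip",rect(W,113,127,(560,640,-190,-110)))
plan()
E
```

```text
time_s: 27.65
tool_pos: [509.2, -41.1, 72.9]
tool_rot: [0.998, 0.067, -0.0, -0.0]
force: [-0.2, -0.6, 0.8]
gripper_width: 0.998
grasp_force: 0.0
time_s: 28.35
tool_pos: [508.9, -41.1, 200.5]
tool_rot: [0.998, 0.067, -0.0, -0.0]
force: [-0.2, 0.1, 0.1]
gripper_width: 1.0
grasp_force: 0.0
wrist timer (((510.0091857910156, -40.80617141723633), (57.29301071166992, 14.061753273010254), 15.243016242980957), 1403, np.float64(97.02183841322324))
grip (((601.62548828125, -148.9355926513672), (14.311012268066406, 64.05851745605469), 85.65859985351562), 2615, np.float64(119.86262200724533))
top timer (((489.8604736328125, -46.31553649902344), (15.321969985961914, 9.962885856628418), 87.403564453125), 23, np.float64(97.72135251608134))
grip (((601.0658569335938, -147.28713989257812), (13.207024574279785, 62.096553802490234), 88.76806640625), 127, np.float64(120.20869910551838))
scene timer (((512.3794555664062, -42.39525604248047), (57.2403678894043, 17.205459594726562), 14.406521797180176), 96, np.float64(95.96392203750776))
grip (((604.4766845703125, -150.06982421875), (16.19970703125, 65.14035034179688), 86.59535217285156), 165, np.float64(118.71824614327639))
t 28.5 pos [508.2 -40.9 198.9] close dir -82.3 q6 1.16 F [-0.2 -0.  -0.6] w 0.9977930341392288 | yaw 0.0 shift [0. 0. 0.]
```

View pics/scene8.png

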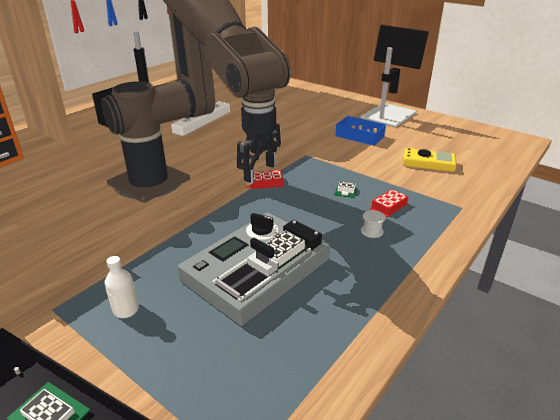

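The scene view shows the module seated at (285,247), the slide home at (263,250), the timer wound at (262,225) and the bystanders in place. The bar stands at 15.2°, which is 160.5° clockwise from zero, or 2.80 rad. The robot is clear of everything.

```bash
python3 -c "
from rig import bot
print(bot.sign_off())"
```

```text
the job is handed in; nothing more can be done
None
```

The job is handed in: the module is seated in the contact block, the slide is at its end stop (about 0.0696 m), the timer is wound to its stop (about 2.80 rad), the bystanders were left alone, and it took 28.5 s; the hand-in gave no verdict.

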